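# Seat the device carrier on the contact fixture and hold it pressed home

### The arm

A 6-joint arm with a two-finger parallel gripper is mounted at the origin on the work surface. World frame = base frame: x ahead of the robot, y to its left, z up, the work surface at z = 0. Lengths are in m, angles in degrees, forces in N, time in s.
With the tool pointing down it reaches from about 0.3 to 0.75 m from the base axis. Payload 8.5 kg.
Tool frame: the origin (TCP) lies at the very end of the fingers, on their centre line; the grasp point (between the pads) lies 19 mm behind it (env.hold_point_z is the distance from the TCP to the grasp point, in m); z points along the fingers, y is the line along which they close (so a half turn about z gives the same grasp; the last joint's range is limited). The gripper opens to 85 mm and grips with 20 to 120 N. Pads are 22 mm wide; open, the fingers measure 114 mm over their backs; the gripper's body (76 mm by 85 mm) begins 54 mm behind the grasp point. The pads swing forward as they close: fully open they stand 13 mm farther back than shut.
Start: joints at [-86.247, 21.807, 74.336, -0, 83.858, -12.336], TCP at [0.152, -0.528, 0.231] pointing down, gripper open.
Joint ranges: [-178.18, 178.18], [-50.72, 133.34], [12.68, 142.11], [-81.47, 261.47], [9.98, 163.14], [-165.26, 165.26]. Speed limits (degrees/s): [136.94, 136.94, 180, 180, 180, 180].

### API

Orientations are given as a 3x3 rotation matrix whose columns are the frame's x, y, z axes.
In Python, from rig import env, optics gives the robot as it stands.
- The arm moves only by the shell command python3 -m jog 'ROWS' [OPENING] [FORCE]. ROWS is JSON, a list of rows, each an object with "linear": the shift along the tool's x, y, z in units of 40 mm (1.0 is 40 mm), a list of three; "roll": the turn about the tool's z in units of 5 degrees (1.0 is 5 degrees). A call has 1 to 12 rows; each row shifts and turns the commanded pose from where the row before left it, along the tool's axes as they then stand; what a row does not reach is not made up. A row lasts 1/12 s, in which the tool goes at most 41.7 mm and 7.16 degrees, less where a joint would pass 70% of its speed; a pose out of reach is approached as far as the arm can. A call is refused whole if a number of a shift passes 1 or a number of a turn 1, either way. A call with a gripper value outside its range is refused whole. OPENING is the opening, from -1 (shut) to 1 (fully open), set as the call begins (- or left out, the last holds). The fingers move at their own pace and stop on an object; FORCE is the grip in N (left out, the last holds). Time passes only in rows, so rows that do not move let the fingers close. It gives the time, the measured TCP pose, the force, the opening and the grip force at its end, in the units of the state.
- env.observe(): the state, without advancing time (a new reading comes with each control period).
- optics.get_image(name): name is "scene" or "top"; returns the picture (384x512x3 uint8, red, green, blue); there is no depth.
- optics.calibration(name): a dict with "fov_y" (degrees; the focal length in pixels is half the picture's height over the tangent of half this angle, whatever the lens; pixels are square), "cx", "cy" (the principal point, pixels), "T" (4x4, takes a point from camera to world coordinates). Camera axes: x right, y down, z forward; pixel columns grow to the right and rows downward; lengths in m; the calibration is good to about 2 mm. A picture is of the moment at which its call begins. calibration takes no time and is no camera call.
- env.close_job(): hands the job in; it is judged then, once.
The state is a dict: "time_s": time; "q": joint angles; "qvel": joint speeds; "joint_efforts": joint torques, N m; "position": TCP position; "tool_rot": TCP orientation; "ft_force": force on the tool from outside, world axes, zero at the start; "wrist_torque": the same for the moment, N m; "grip_width": finger opening in m; "gripper_force": force on a finger pad.
Only numpy, scipy, OpenCV 4.12 (cv2) and the standard library are available. Lean on these libraries where they do the work, as an engineer would, in place of code of your own. Each camera call takes 0.05 s, during which the arm holds its last target. There are 200 camera calls.

### The job

Pick up the aluminium device carrier (the plate with the orange grip), slip its bush down over the guide post of the black contact fixture, and swing it gently on the post until it drops over the index pin hidden underneath. Then press it down against the sprung contacts until it sits flat and fully home on the fixture, and keep it pressed there for the reading: finish still holding it down, do not let go. Never force it down while it is still riding on the pin, and leave everything else on the table where it is.

Things in the scene. Friction and masses are not known exactly. Their poses are not given: they have to be found in the camera images.
- carrier: Device carrier, loose, 0.34-0.5 kg: aluminium plate 196 x 74 x 10 mm lying flat on the table. Origin on its bush's axis at the plate's underside; x runs along the plate from bush to index slot, y across, z up; plate spans x -26 to 170, y -37 to 37 mm. On it: steel bush, orange grip, dark round cap (over the slot). It balances within 10 mm of the grip's centre.
- carrier_grip (a point): Where to grip the orange block: 76 mm from the bush axis along the carrier's x, 33 mm above its underside. The block is 24 mm (along x) x 40 mm (along y), from 10 to 44 mm above the underside. Gripped by the two faces that look along x, the plate cannot pitch.
- bush_mouth (a point): Centre of the bush's lower mouth (the carrier's origin). The bush is a steel sleeve, outside 38 mm, bore 23 mm right through, reaching from the underside to 34 mm above it.
- slot_mouth (a point): Centre of the index slot's mouth in the carrier's underside, 145 mm from the bush axis along the carrier's x. The slot opens only below: 18 mm long in x, 14 mm wide in y, room for a pin 15 mm tall. Above it stands a dark round cap, 32 mm across and 7 mm high, on the plate.
- fixture: Contact fixture, fixed to the table: black base block 225 x 96 x 24 mm. Origin on the guide post's axis at table height; x runs along the block from post to index pin, y across, z up; block spans x -37.5 to 187.5, y -48 to 48 mm. Home, the carrier lies flat on the block's top with the same x direction, within 0.1 rad, as the pin sets it.
- post_top (a point): Centre of the guide post's top, 50 mm above the base block's top and 74 mm above the table. The post is steel, 20 mm in diameter, its last 4 mm tapered to 12 mm across.
- post_foot (a point): Foot of the guide post, on its axis at the height of the base block's top (24 mm above the table); the bush mouth comes here when the carrier is home.
- arc_middle (a point): Middle of the index pin's arc slot, on the base block's top, 145 mm from the post axis along the fixture's x. The steel pin (10 mm across, 12 mm tall, its top 4 mm tapered to 5 mm) is clamped anywhere within 13 mm (0.09 rad about the post) to either side; its place is not listed. A carrier on the post rides on the pin's tip, 12 mm up, until its slot comes over the pin.
- contacts (a joint): Travel of the sprung contact pins (brass 3 x 3 cluster on a green board, 76 mm from the post, below the carrier's grip): 0 up, standing 4 mm above the base block, to 0.004 m fully in, flush. The spring pushes with 7 N when up and 12 N fully in, so it lifts an unheld carrier off the block.
- objective: Bystander: microscope objective standing on its flange, steel barrel 31 mm across and 52 mm tall with a red band; origin under its centre.
- lens_tube: Bystander: short black lens tube standing upright, 31 mm across and 38 mm tall; origin under its centre.
- pillar: Bystander: steel pillar post standing upright, 25 mm across and 75 mm tall; origin under its centre.
- hex_driver: Bystander: red-handled driver lying on the table, 170 mm long; handle towards its -x.
- chip_box: Bystander: flat black chip box, 55 x 75 x 20 mm; origin under its centre.
- petri_dish: Bystander: covered round specimen dish, 60 mm across and 15 mm high; origin under its centre.
Mind the look-alikes: they are no part of the job. What is shaped like the carrier but purple is not meant.

How it is judged:
By the outcome, as a careful person would: the job done as asked, in the order asked, and still so for the second after the job is handed in, while the arm keeps its last pose, push and grip.
It also fails if it takes over 54 s, if anything falls off the work surface, if the arm or the gripper's body presses on something with over 40 N, if the wrist force passes 120 N, or if a joint passes its speed limit or range.

## Working session

There is one attempt and no reset: what is moved stays moved. The work goes in short steps, Python scripts to look and compute and a shell command to move; the robot and the scene stay as the last step left them, time stands still between calls to the robot, and variables do not carry over. Pictures are saved under pics/ and viewed, at most 10 in all, crops included, and the job is handed in when it is done.

```bash
mkdir -p pics; ls; python3 - <<'E'
from rig import env, optics
import cv2,numpy as np
np.set_printoptions(precision=4,suppress=True)
for n in("scene","top"):
    im=optics.get_image(n); cv2.imwrite(f"pics/{n}0.png",cv2.resize(im[:,:,::-1],(800,600),interpolation=cv2.INTER_CUBIC)); np.save(f"pics/{n}0.npy",im)
    c=optics.calibration(n); print(n,c)
s=env.observe(); print(s)
E
```

```text
pics
scene {'fov_y': 57.50527355427029, 'cx': 255.6361207612604, 'cy': 193.72845882004412, 'T': array([[-0.747 ,  0.3807, -0.545 ,  0.9517],
       [ 0.6646,  0.4055, -0.6276,  0.5536],
       [-0.0179, -0.831 , -0.5559,  0.5583],
       [ 0.    ,  0.    ,  0.    ,  1.    ]])}
top {'fov_y': 43.328974091934285, 'cx': 248.43216953844794, 'cy': 181.65986469743024, 'T': array([[-0.0131, -0.9816,  0.1903,  0.2109],
       [-0.9999,  0.0149,  0.0081, -0.0212],
       [-0.0108, -0.1902, -0.9817,  1.4604],
       [ 0.    ,  0.    ,  0.    ,  1.    ]])}
{'time_s': 0.1, 'q': array([-86.246 ,  21.8364,  74.3777,  -0.0015,  83.859 , -12.3347]), 'qvel': array([-0.0153, -0.1604, -0.1627,  0.0413, -0.0531, -0.0479]), 'joint_efforts': array([  0.0033, -44.922 , -23.1655,  -0.0002,   0.0037,   0.    ]), 'position': array([ 0.1524, -0.5282,  0.2308]), 'tool_rot': array([[ 0.9608,  0.2771, -0.0001],
       [ 0.2771, -0.9608,  0.0013],
       [ 0.0002, -0.0013, -1.    ]]), 'ft_force': array([0.3288, 0.3374, 1.2005]), 'wrist_torque': array([-0.0324,  0.0307, -0.0142]), 'gripper_force': 0.0, 'grip_width': 0.08564221164646936}
```

View pics/scene0.png

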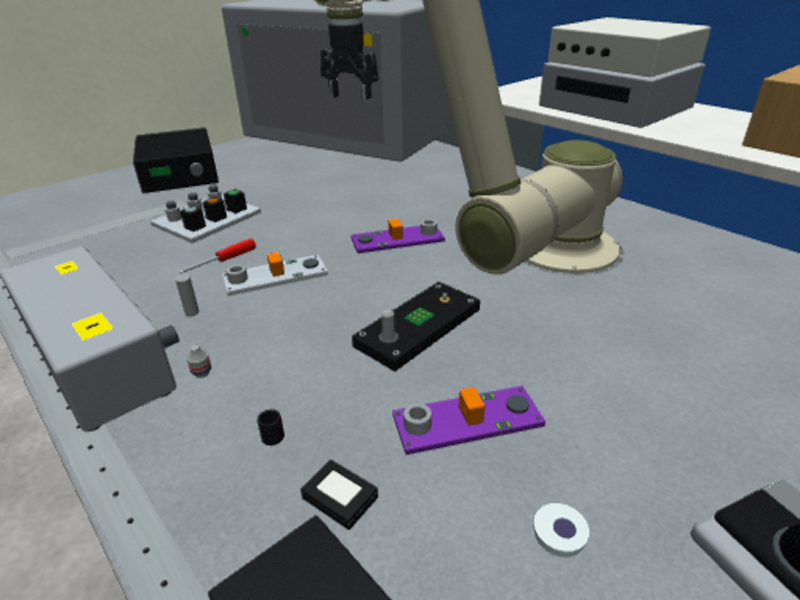

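View pics/top0.png

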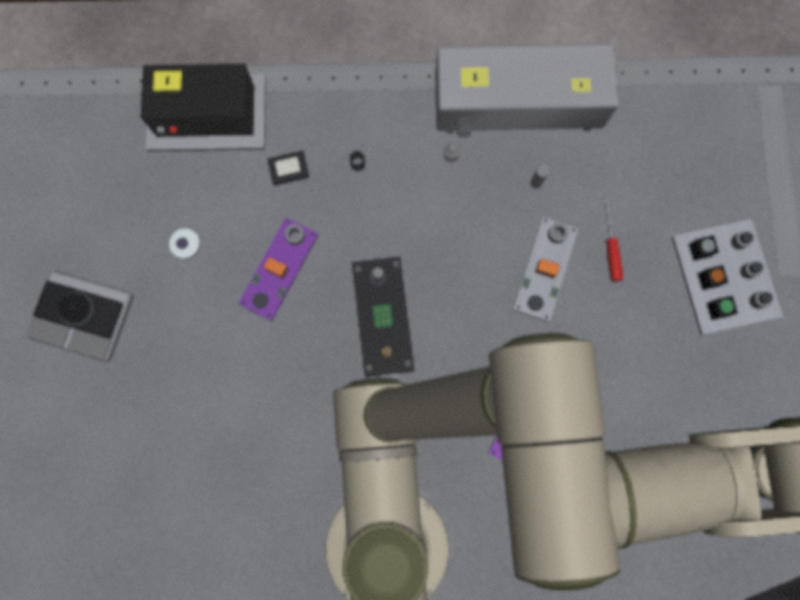

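The scene view shows the silver plate with orange grip at about (275,265), one purple twin at (470,405) and another at (397,230). In the top view the silver one is at (548,268), and the purple ones at (275,268) and (497,450). I choose the silver one. The fixture's post is at top (377,272) / scene (388,322), and its pin is at top (386,351) / scene (445,298). Next is a close crop of the chosen carrier and the fixture in both views.

```bash
python3 - <<'E'
import numpy as np,cv2
t=np.load('pics/top0.npy');s=np.load('pics/scene0.npy')
def c(im,x,y,w=80,h=60,k=5): return cv2.resize(im[y:y+h,x:x+w,::-1],(400,300),interpolation=cv2.INTER_CUBIC)
m=np.vstack([np.hstack([c(t,310,142),c(t,205,172)]),np.hstack([c(s,136,140),c(s,224,178)])])
cv2.imwrite('pics/mos.png',m)
E
```

```text
(no output)
```

View pics/mos.png

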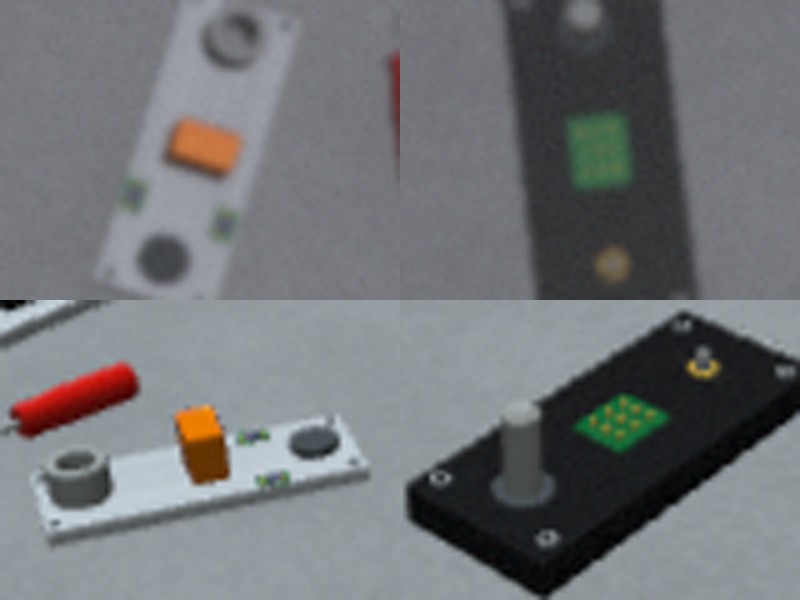

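The crop confirms the silver aluminium plate with orange grip as the carrier. In the mosaic's left panels the bush, grip and cap are at (233,40), (207,145), (163,259) from the top, and (79,462), (201,418), (315,440) in the scene view. The right panels show the post top, the board and the pin. Now triangulate and fit.

```bash
cat > h.py <<'E'
import numpy as np
from scipy.optimize import least_squares
from rig import optics
C={n:optics.calibration(n) for n in("scene","top")}
def proj(n,P):
    c=C[n];f=192/np.tan(np.radians(c["fov_y"]/2));p=np.linalg.inv(c["T"])@np.append(P,1)
    return np.array([c["cx"]+f*p[0]/p[2],c["cy"]+f*p[1]/p[2]])
def tri(a,b):
    r=least_squares(lambda P:np.r_[proj("top",P)-a,proj("scene",P)-b],[.4,0,.05]);return r.x,r.fun
def pose(obs,z=None):  # obs: (cam,model pt m,pixel)
    def f(v):
        R=np.array([[np.cos(v[3]),-np.sin(v[3]),0],[np.sin(v[3]),np.cos(v[3]),0],[0,0,1]])
        return np.concatenate([proj(n,R@np.array(m)+v[:3])-px for n,m,px in obs])
    best=min((least_squares(f,[.4,0,.02,y],loss='soft_l1') for y in(0,1.5,3,-1.5)),key=lambda r:r.cost)
    return best.x,f(best.x).reshape(-1,2)
E
python3 - <<'E'
from h import *
np.set_printoptions(precision=4,suppress=True)
M=lambda o,x0,y0:lambda u,v:(np.array([u,v])-o+.5)/5-.5+[x0,y0]
tc=M((0,0),310,142);tf=M((400,0),205,172);sc=M((0,300),136,140);sf=M((400,300),224,178)
car={'bush':((0,0,.034),tc(233,40),sc(79,462)),'grip':((.076,0,.044),tc(207,144),sc(201,418)),'cap':((.145,0,.017),tc(163,258),sc(315,439))}
fix={'post':((0,0,.074),tf(585,12),sf(523,409)),'board':((.076,0,.026),tf(599,151),sf(621,423)),'pin':((.145,0,.036),tf(612,264),sf(703,353))}
for nm,d in(('car',car),('fix',fix)):
    for k,(m,a,b) in d.items():
        P,r=tri(a,b);print(nm,k,P,r)
    obs=[o for k,(m,a,b) in d.items() if k!='pin' for o in(('top',m,a),('scene',m,b))]
    if nm=='fix':
        # block top corners/foot flange in scene
        obs+=[('scene',(0,0,.024),sf(523,489))]
    x,r=pose(obs);print(nm,'pose',x,np.degrees(x[3]));print(r.ravel())
E
```

```text
car bush [ 0.585  -0.3404  0.0321] [ 0.5493 -0.9285  1.0196  0.1901]
car grip [ 0.5153 -0.3168  0.0457] [ 0.1186 -0.1802  0.2133  0.0369]
car cap [ 0.4517 -0.2928  0.0161] [ 0.1586 -0.2152  0.273   0.0434]
car pose [ 0.5873 -0.3408 -0.0003 -3.4765] -199.18629125635226
[ 0.771  -1.8083  0.1463 -0.0694 -0.3492 -0.1171  0.4037  0.7493  0.3277
  0.1742  0.5382 -0.3133]
fix post [0.5037 0.0098 0.0709] [ 0.0717 -0.0757  0.0862  0.0109]
fix board [0.4292 0.0024 0.0227] [ 0.3944 -0.3795  0.4798  0.055 ]
fix pin [ 0.3601 -0.0048  0.0329] [ 0.4359 -0.3915  0.5424  0.0574]
fix pose [ 0.5044  0.0094 -0.0029 -3.0485] -174.66406316101086
[ 0.1912 -0.3157 -0.2213 -0.0122  0.395  -0.2175  0.6317 -0.1568  0.3737
  0.2586]
```

```bash
python3 -m jog '[{"linear":[0,0,0],"roll":-1},{"linear":[0,0,0],"roll":-1},{"linear":[0,0,0],"roll":-1},{"linear":[0,0,0],"roll":-1},{"linear":[0,0,0],"roll":-1},{"linear":[0,0,0],"roll":-1},{"linear":[0,0,0],"roll":-1},{"linear":[0,0,0],"roll":-1},{"linear":[0,0,0],"roll":-1},{"linear":[0,0,0],"roll":-1},{"linear":[0,0,0],"roll":-0.9}]' 0.18 40
python3 -m jog '[{"linear":[0.72,0.62,0],"roll":0},{"linear":[0.72,0.62,0],"roll":0},{"linear":[0.72,0.62,0],"roll":0},{"linear":[0.72,0.62,0],"roll":0},{"linear":[0.72,0.62,0],"roll":0},{"linear":[0.72,0.62,0],"roll":0},{"linear":[0.72,0.62,0],"roll":0},{"linear":[0.72,0.62,0],"roll":0},{"linear":[0.72,0.62,0],"roll":0},{"linear":[0.72,0.62,0],"roll":0},{"linear":[0.7,0.6,0],"roll":0},{"linear":[0,0,0],"roll":0}]'
```

```text
time_s: 1.02
position: [0.1524, -0.5283, 0.231]
tool_rot: [[0.328, 0.945, -0.0], [0.945, -0.328, 0.001], [0.001, -0.0, -1.0]]
ft_force: [0.1, 0.2, 0.1]
grip_width: 0.0503
gripper_force: 0.0
time_s: 2.02
position: [0.5181, -0.317, 0.2305]
tool_rot: [[0.327, 0.945, 0.001], [0.945, -0.327, 0.002], [0.002, 0.0, -1.0]]
ft_force: [-0.4, -0.6, -0.6]
grip_width: 0.0507
gripper_force: 0.0
```

```bash
python3 -m jog '[{"linear":[0,-0.06,0.8],"roll":0},{"linear":[0,0,0.9],"roll":0},{"linear":[0,0,0.9],"roll":0},{"linear":[0,0,0.9],"roll":0},{"linear":[0,0,0.6],"roll":0},{"linear":[0,0,0.4],"roll":0},{"linear":[0,0,0.3],"roll":0},{"linear":[0,0,0.3],"roll":0},{"linear":[0,0,0.26],"roll":0},{"linear":[0,0,0],"roll":0},{"linear":[0,0,0],"roll":0}]'
python3 - <<'E'
from rig import optics
import cv2
im=optics.get_image("scene");cv2.imwrite("pics/g.png",cv2.resize(im[110:230,120:280,::-1],(800,600),interpolation=cv2.INTER_CUBIC))
E
```

```text
time_s: 2.93
position: [0.5115, -0.32, 0.0167]
tool_rot: [[0.332, 0.943, -0.001], [0.943, -0.332, 0.001], [0.0, -0.001, -1.0]]
ft_force: [0.5, -0.1, -0.2]
grip_width: 0.0503
gripper_force: 0.0
```

View pics/g.png

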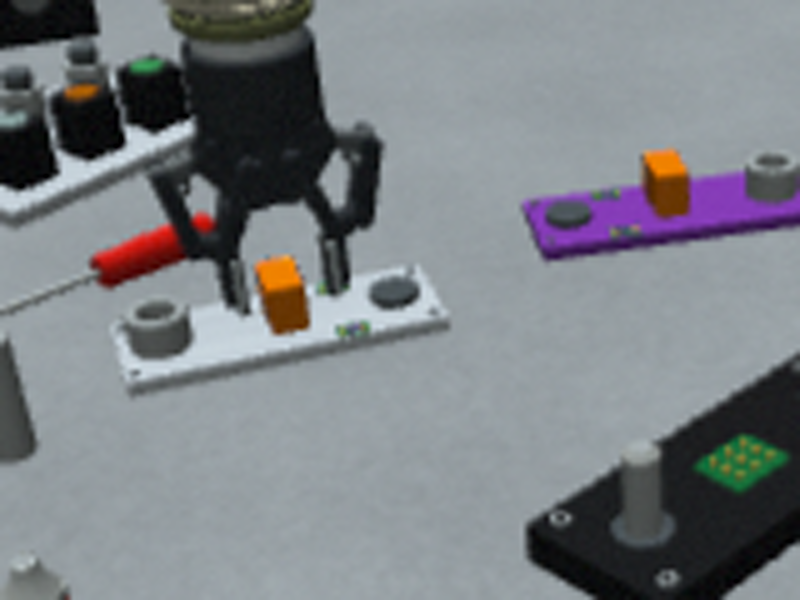

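The fingers straddle the orange block: pads at (238,290) and (338,270), block at (283,295). They sit about 4 mm off along the block, so I'll correct that and close.

```bash
python3 -m jog '[{"linear":[0.1,0.06,0],"roll":0},{"linear":[0,0,0],"roll":0},{"linear":[0,0,0],"roll":0}]'
python3 -m jog '[{"linear":[0,0,0],"roll":0},{"linear":[0,0,0],"roll":0},{"linear":[0,0,0],"roll":0},{"linear":[0,0,0],"roll":0},{"linear":[0,0,0],"roll":0},{"linear":[0,0,0],"roll":0},{"linear":[0,0,0],"roll":0},{"linear":[0,0,0],"roll":0}]' -1 90
```

```text
time_s: 3.23
position: [0.5157, -0.3169, 0.0176]
tool_rot: [[0.332, 0.943, 0.001], [0.943, -0.332, -0.001], [-0.0, 0.001, -1.0]]
ft_force: [-0.5, 0.3, 1.2]
grip_width: 0.0504
gripper_force: 0.0
time_s: 3.9
position: [0.5156, -0.3172, 0.0175]
tool_rot: [[0.332, 0.943, 0.001], [0.943, -0.332, -0.001], [-0.0, 0.001, -1.0]]
ft_force: [-0.2, 1.8, 6.1]
grip_width: 0.0228
gripper_force: 89.3
```

```bash
python3 -m jog '[{"linear":[0,0,-0.3],"roll":0},{"linear":[0,0,-0.6],"roll":0},{"linear":[0,0,-0.7],"roll":0},{"linear":[0,0,-0.7],"roll":0},{"linear":[0,0,-0.5],"roll":0},{"linear":[0,0,-0.2],"roll":-0.5},{"linear":[0,0,0],"roll":-1},{"linear":[0,0,0],"roll":-1},{"linear":[0,0,0],"roll":-1},{"linear":[0,0,0],"roll":-1},{"linear":[0,0,0],"roll":-0.5},{"linear":[0,0,0],"roll":0}]'
python3 -m jog '[{"linear":[0.4,-0.07,0],"roll":0},{"linear":[0.8,-0.13,0],"roll":0},{"linear":[0.8,-0.13,0],"roll":0},{"linear":[0.8,-0.13,0],"roll":0},{"linear":[0.8,-0.13,0],"roll":0},{"linear":[0.8,-0.13,0],"roll":0},{"linear":[0.8,-0.13,0],"roll":0},{"linear":[0.8,-0.13,0],"roll":0},{"linear":[0.8,-0.13,0],"roll":0},{"linear":[0.8,-0.13,0],"roll":0},{"linear":[0.55,-0.13,0],"roll":0},{"linear":[0,0,0],"roll":0}]'
python3 -m jog '[{"linear":[0,0,0],"roll":0},{"linear":[0,0,0],"roll":0},{"linear":[0,0,0],"roll":0},{"linear":[0,0,0],"roll":0}]'
python3 - <<'E'
from rig import optics
import cv2,numpy as np
s=optics.get_image("scene");t=optics.get_image("top")
c=lambda im,x,y:cv2.resize(im[y:y+96,x:x+128,::-1],(640,480),interpolation=cv2.INTER_CUBIC)
cv2.imwrite("pics/p_s.png",c(s,195,140));cv2.imwrite("pics/p_t.png",c(t,180,130))
E
```

```text
time_s: 4.9
position: [0.5148, -0.3167, 0.1359]
tool_rot: [[-0.099, 0.995, -0.002], [0.995, 0.099, 0.002], [0.002, -0.002, -1.0]]
ft_force: [-0.6, -0.1, -4.1]
grip_width: 0.0223
gripper_force: 88.8
time_s: 5.9
position: [0.4266, 0.0056, 0.1366]
tool_rot: [[-0.099, 0.995, -0.003], [0.995, 0.099, 0.002], [0.002, -0.003, -1.0]]
ft_force: [-1.4, 0.1, -5.1]
grip_width: 0.0226
gripper_force: 88.8
time_s: 6.23
position: [0.4293, 0.0013, 0.1368]
tool_rot: [[-0.096, 0.995, -0.0], [0.995, 0.096, -0.0], [-0.0, -0.0, -1.0]]
ft_force: [0.8, -0.3, -4.4]
grip_width: 0.0225
gripper_force: 88.8
```

View pics/p_s.png

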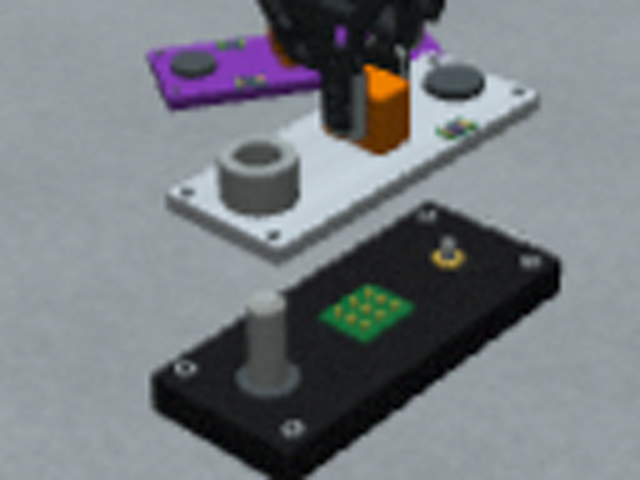

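View pics/p_t.png

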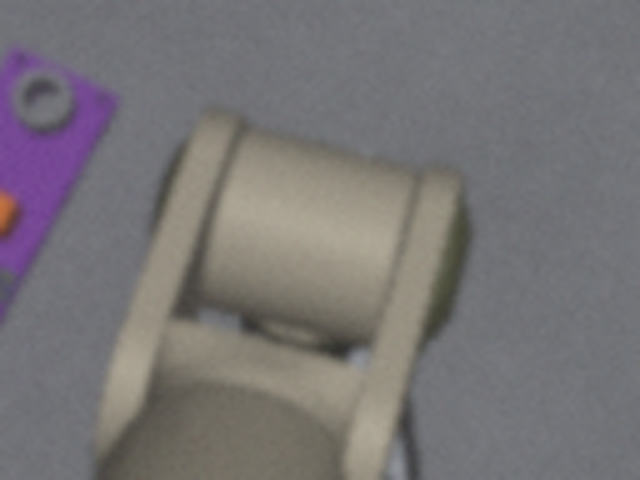

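The scene view shows the carrier held level above the fixture: bush top at (259,154), cap at (455,81), post top at (266,299), pin tip at (448,243). The arm hides this spot in the top view. I'll back-project the scene points at their known heights.

```bash
python3 - <<'E'
from h import *
np.set_printoptions(precision=4,suppress=True)
c=C['scene'];f=192/np.tan(np.radians(c["fov_y"]/2))
def bp(u,v,z):
    px=(np.array([u,v])+.5)/5-.5+[195,140]
    d=c['T'][:3,:3]@[(px[0]-c['cx'])/f,(px[1]-c['cy'])/f,1];o=c['T'][:3,3]
    return (o+d*(z-o[2])/d[2])
u=.1368-.0175
b=bp(259,154,u+.034);k=bp(455,79,u+.017);g=bp(384,81,u+.044)
p=bp(266,299,.074);p2=bp(267,379,.024);n=bp(448,241,.036);n2=bp(448,258,.024)
print('bush',b,'cap',k,'grip',g);print('post',p,'foot',p2,'pin',n,n2)
a=lambda d:np.degrees(np.arctan2(d[1],d[0]))
print('car yaw',a(k-b),np.linalg.norm(k-b),'pin yaw',a(n-p),a(n2-p2),np.linalg.norm(n-p),'delta',p-b,p2-b)
E
```

```text
bush [0.5057 0.0092 0.1533] cap [ 0.3631 -0.0029  0.1363] grip [0.427  0.0105 0.1633]
post [0.5073 0.0124 0.074 ] foot [0.5071 0.0105 0.024 ] pin [ 0.363  -0.0042  0.036 ] [ 0.3619 -0.0048  0.024 ]
car yaw -175.14929788645284 0.14420160948863978 pin yaw -173.46610527312035 -173.97136512104717 0.15018625230907182 delta [ 0.0016  0.0031 -0.0793] [ 0.0014  0.0013 -0.1293]
```

```bash
python3 -m jog '[{"linear":[0.045,0.042,0],"roll":0},{"linear":[0,0,0.3],"roll":0},{"linear":[0,0,0.4],"roll":0},{"linear":[0,0,0.25],"roll":0},{"linear":[0,0,0.1],"roll":0},{"linear":[0,0,0],"roll":0},{"linear":[0,0,0],"roll":0}]'
python3 -m jog '[{"linear":[0,0,0.05],"roll":0},{"linear":[0,0,0.05],"roll":0},{"linear":[0,0,0.05],"roll":0},{"linear":[0,0,0.05],"roll":0},{"linear":[0,0,0],"roll":0}]'
```

```text
time_s: 6.92
position: [0.4308, 0.0039, 0.0952]
tool_rot: [[-0.097, 0.995, 0.0], [0.995, 0.097, -0.0], [-0.0, 0.0, -1.0]]
ft_force: [0.4, -1.0, -3.1]
grip_width: 0.022
gripper_force: 88.6
time_s: 7.33
position: [0.4304, 0.0041, 0.0867]
tool_rot: [[-0.097, 0.995, -0.0], [0.995, 0.097, 0.0], [0.0, -0.0, -1.0]]
ft_force: [-0.0, -1.3, -3.6]
grip_width: 0.0223
gripper_force: 88.6
```

```bash
python3 -m jog '[{"linear":[0,0,0.05],"roll":0},{"linear":[0,0,0.05],"roll":0},{"linear":[0,0,0.05],"roll":0},{"linear":[0,0,0.05],"roll":0},{"linear":[0,0,0],"roll":0}]'
python3 -m jog '[{"linear":[0,0,0.05],"roll":0},{"linear":[0,0,0.05],"roll":0},{"linear":[0,0,0.05],"roll":0},{"linear":[0,0,0.05],"roll":0},{"linear":[0,0,0],"roll":0}]'
```

```text
time_s: 7.75
position: [0.4303, 0.0041, 0.0785]
tool_rot: [[-0.097, 0.995, -0.001], [0.995, 0.097, 0.0], [0.0, -0.001, -1.0]]
ft_force: [1.1, 0.8, -4.4]
grip_width: 0.0226
gripper_force: 88.6
time_s: 8.17
position: [0.4303, 0.0041, 0.0706]
tool_rot: [[-0.097, 0.995, -0.001], [0.995, 0.097, 0.0], [0.0, -0.001, -1.0]]
ft_force: [-0.3, -0.9, -3.8]
grip_width: 0.0226
gripper_force: 88.6
```

```bash
python3 -m jog '[{"linear":[0,0,0.05],"roll":0},{"linear":[0,0,0.05],"roll":0},{"linear":[0,0,0.05],"roll":0},{"linear":[0,0,0.05],"roll":0},{"linear":[0,0,0.05],"roll":0},{"linear":[0,0,0.05],"roll":0},{"linear":[0,0,0.05],"roll":0},{"linear":[0,0,0],"roll":0},{"linear":[0,0,0],"roll":0}]'
python3 -m jog '[{"linear":[0,0,0.02],"roll":0},{"linear":[0,0,0.02],"roll":0},{"linear":[0,0,0.02],"roll":0},{"linear":[0,0,0],"roll":0},{"linear":[0,0,0],"roll":0}]'
```

```text
time_s: 8.92
position: [0.4305, 0.0041, 0.0568]
tool_rot: [[-0.097, 0.995, -0.0], [0.995, 0.097, 0.0], [0.0, -0.0, -1.0]]
ft_force: [0.1, -0.4, -4.5]
grip_width: 0.0225
gripper_force: 88.6
time_s: 9.33
position: [0.4305, 0.004, 0.0545]
tool_rot: [[-0.097, 0.995, -0.0], [0.995, 0.097, 0.0], [0.0, -0.0, -1.0]]
ft_force: [0.3, 0.3, -4.2]
grip_width: 0.0229
gripper_force: 88.6
```

```bash
for i in 1 ; do python3 -m jog '[{"linear":[0,0,0.02],"roll":0},{"linear":[0,0,0.02],"roll":0},{"linear":[0,0,0],"roll":0}]' | egrep 'pos|ft'; done
python3 -m jog '[{"linear":[0,0,0.02],"roll":0},{"linear":[0,0,0.02],"roll":0},{"linear":[0,0,0],"roll":0}]' | egrep 'pos|ft|rot'
```

```text
position: [0.4304, 0.0041, 0.0528]
ft_force: [0.9, -0.7, -3.7]
position: [0.4305, 0.0041, 0.0512]
tool_rot: [[-0.097, 0.995, -0.0], [0.995, 0.097, 0.0], [0.0, -0.0, -1.0]]
ft_force: [-0.1, 0.5, -4.0]
```

```bash
python3 -m jog '[{"linear":[0,0,0.02],"roll":0},{"linear":[0,0,0.02],"roll":0},{"linear":[0,0,0],"roll":0}]' | egrep 'pos|ft|rot'; python3 -m jog '[{"linear":[0,0,0.02],"roll":0},{"linear":[0,0,0.02],"roll":0},{"linear":[0,0,0],"roll":0}]' | egrep 'pos|ft|rot'
```

```text
position: [0.4305, 0.004, 0.0496]
tool_rot: [[-0.097, 0.995, -0.0], [0.995, 0.097, 0.0], [0.0, -0.0, -1.0]]
ft_force: [-0.3, -0.6, -4.1]
position: [0.4305, 0.004, 0.048]
tool_rot: [[-0.097, 0.995, -0.0], [0.995, 0.097, 0.0], [0.0, -0.0, -1.0]]
ft_force: [0.2, -0.6, -4.6]
```

Underside is now about 30.5 mm, well below the pin's tip at 36 mm, with no contact: the slot is over the pin. Continuing onto the contacts.

```bash
python3 -m jog '[{"linear":[0,0,0.02],"roll":0},{"linear":[0,0,0.02],"roll":0},{"linear":[0,0,0.02],"roll":0},{"linear":[0,0,0],"roll":0}]' | egrep 'pos|ft|rot'; python3 -m jog '[{"linear":[0,0,0.02],"roll":0},{"linear":[0,0,0.02],"roll":0},{"linear":[0,0,0],"roll":0}]' | egrep 'pos|ft|rot'
```

```text
position: [0.4305, 0.004, 0.0456]
tool_rot: [[-0.097, 0.995, -0.0], [0.995, 0.097, -0.0], [-0.0, -0.0, -1.0]]
ft_force: [-0.0, -0.3, -3.9]
position: [0.4306, 0.004, 0.0443]
tool_rot: [[-0.097, 0.995, 0.0], [0.995, 0.097, -0.0], [-0.0, 0.0, -1.0]]
ft_force: [-1.3, 0.7, 2.8]
```

Contact springs met (about +7 N) at the expected height.

```bash
python3 -m jog '[{"linear":[0,0,0.02],"roll":0},{"linear":[0,0,0.02],"roll":0},{"linear":[0,0,0.01],"roll":0},{"linear":[0,0,0],"roll":0}]' | egrep 'pos|ft|rot'; python3 -m jog '[{"linear":[0,0,0.015],"roll":0},{"linear":[0,0,0.015],"roll":0},{"linear":[0,0,0],"roll":0},{"linear":[0,0,0],"roll":0}]' | egrep 'pos|ft|rot'
```

```text
position: [0.4305, 0.004, 0.0423]
tool_rot: [[-0.097, 0.995, 0.0], [0.995, 0.097, -0.0], [-0.0, 0.0, -1.0]]
ft_force: [-3.5, 0.3, 6.4]
position: [0.4305, 0.004, 0.0415]
tool_rot: [[-0.097, 0.995, 0.001], [0.995, 0.097, -0.0], [-0.0, 0.001, -1.0]]
ft_force: [-4.0, -0.2, 11.2]
```

```bash
python3 -m jog '[{"linear":[0,0,0.02],"roll":0},{"linear":[0,0,0],"roll":0},{"linear":[0,0,0],"roll":0}]' - 110 | egrep 'pos|ft|rot'; python3 -m jog '[{"linear":[0,0,0.02],"roll":0},{"linear":[0,0,0],"roll":0},{"linear":[0,0,0],"roll":0}]' | egrep 'pos|ft|rot'
```

```text
position: [0.4306, 0.004, 0.0415]
tool_rot: [[-0.098, 0.995, 0.001], [0.995, 0.098, -0.001], [-0.001, 0.001, -1.0]]
ft_force: [-8.3, 1.6, 25.4]
position: [0.4306, 0.004, 0.0415]
tool_rot: [[-0.098, 0.995, 0.002], [0.995, 0.098, -0.001], [-0.001, 0.002, -1.0]]
ft_force: [-10.7, 0.6, 39.1]
```

```bash
python3 -m jog '[{"linear":[0,-0.012,-0.018],"roll":0},{"linear":[0,0,0],"roll":0},{"linear":[0,0,0],"roll":0},{"linear":[0,0,0],"roll":0},{"linear":[0,0,0],"roll":0},{"linear":[0,0,0],"roll":0}]'
python3 - <<'E'
from rig import optics
import cv2
im=optics.get_image("scene");cv2.imwrite("pics/end.png",cv2.resize(im[140:260,195:355,::-1],(800,600),interpolation=cv2.INTER_CUBIC))
E
```

```text
time_s: 12.58
position: [0.4306, 0.004, 0.0415]
tool_rot: [[-0.097, 0.995, 0.002], [0.995, 0.097, -0.0], [-0.001, 0.002, -1.0]]
ft_force: [-4.7, 1.3, 24.9]
grip_width: 0.022
gripper_force: 109.4
```

View pics/end.png

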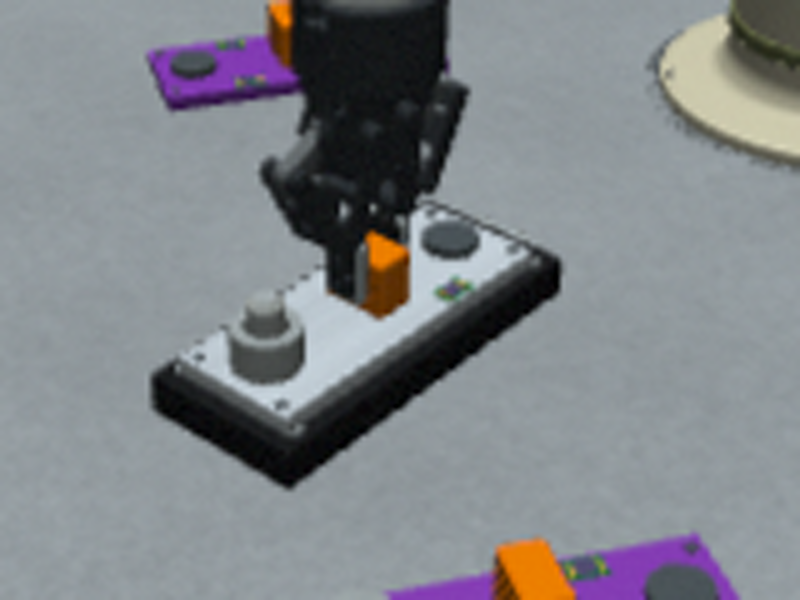

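The carrier sits flat on the block, with the post standing out of the bush at (265,310) and the cap at (450,240). It is held down with about 25–29 N and is at the home height. Handing in.

```bash
python3 -c "
from rig import env
print(env.close_job())"
```

```text
the job is handed in; nothing more can be done
None
```

I've handed the job in at about 12.6 s with the carrier on the post and over the index pin, flat and fully home, still gripped and pressed down with about 25 N; the slot met the pin straight on the way down, so no swing was needed.

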